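# Clear the steel plate and crib it with timber

## Task

A timber crib is needed on the dark steel plate to carry a starter motor. Holding the scraper block, sweep the three loose steel offcuts off the plate onto the bench (do not push them with the fingers or a timber), and then stand the scraper upright on the bench. Then lay, without dropping them, the two short thick bearers side by side on the middle of the plate, in line with its edges, and the two long thin slats side by side across them at right angles, leaving a gap of about 45 mm between the two timbers of each layer and not shifting the brush, the jar or the small pinion.

Things in the scene. Friction and masses are not known exactly. Their poses are not given: they have to be found in the camera images.
- plate: dark steel plate fixed flat on the bench, 180 x 180 x 18 mm; origin at the centre of its underside (on the bench), x and y along its edges, z up; its top is 18 mm above the bench
- bearer_a: short thick timber bearer of plain pale wood, 130 mm long (its x), 36 mm wide (y), 32 mm thick (z); lies on the bench; origin at the centre of its underside
- bearer_b: second short thick bearer, the same as bearer_a
- slat_a: long thin timber slat of the same wood, 150 mm long (its x), 36 mm wide (y), 16 mm thick (z); lies on the bench; origin at the centre of its underside
- slat_b: second long thin slat, the same as slat_a
- scraper: scraper block standing on the bench: a steel foot 140 mm long (its x), 26 mm wide (y), 12 mm high, under a brown wooden grip 100 x 22 mm that rises to 60 mm above the underside; origin at the centre of the underside, z up; grip it across the 22 mm
- offcut_a: bright steel offcut 18 x 16 x 8 mm lying loose on the plate, within 50 mm of the plate's centre along each of its edges; origin at the centre of its underside
- offcut_b: second offcut, the same
- offcut_c: third offcut, the same
- brush: bystander: hand brush 150 mm long, lying along its x; leave it alone
- pinion: bystander: small bevel pinion, 80 mm across, 50 mm high, standing; leave it alone
- jar: bystander: small amber glass jar, 56 mm across, 50 mm high; leave it alone
There are look-alikes about, which are no part of the job. What is shaped like the slat_b but blue or red is not meant. What is shaped like the bearer_a but purple is not meant.

How it is judged (in metres and radians):
On the way, in this order (a step that is already met when the one before it is completed fails the run):
1. the scraper block is held in the fingers, down on the plate (contact force between the fingers and scraper above 1 N and horizontal distance between scraper and plate below 0.13 m and z of scraper in the frame of plate below 0.026 m), for 0.1 s.
2. all three offcuts are off the plate, on the bench (height (world z) of each of offcut_a, offcut_b, offcut_c below 0.0155 m), for 0.2 s.
3. both thick bearers lie on the plate in place, the offcuts still off it (all of step 2 and ((angle between the x axis of bearer_a and the x axis of plate, either way round below 0.2 rad and x of bearer_a in the frame of plate between -0.025 and 0.025 m and y of bearer_a in the frame of plate between -0.07 and 0.07 m) or (angle between the x axis of bearer_a and the y axis of plate, either way round below 0.2 rad and y of bearer_a in the frame of plate between -0.025 and 0.025 m and x of bearer_a in the frame of plate between -0.07 and 0.07 m)) and angle between each of bearer_a, bearer_b's own z axis and vertical below 0.08 rad and z of bearer_a in the frame of plate between 0.014 and 0.022 m and ((angle between the x axis of bearer_b and the x axis of plate, either way round below 0.2 rad and x of bearer_b in the frame of plate between -0.025 and 0.025 m and y of bearer_b in the frame of plate between -0.07 and 0.07 m) or (angle between the x axis of bearer_b and the y axis of plate, either way round below 0.2 rad and y of bearer_b in the frame of plate between -0.025 and 0.025 m and x of bearer_b in the frame of plate between -0.07 and 0.07 m)) and z of bearer_b in the frame of plate between 0.014 and 0.022 m and angle between the x axis of bearer_a and the x axis of bearer_b, either way round below 0.15 rad and (y of bearer_b in the frame of bearer_a between 0.066 and 0.1 m or y of bearer_b in the frame of bearer_a between -0.1 and -0.066 m)), for 0.2 s.
At the end, for the whole second after the job is handed in: Offcuts off the plate; scraper upright on the bench; bearers flat on the plate, square to it (0.2 rad), centred within 25 mm lengthwise; slats flat across both bearers at 90 deg (0.2 rad), within 60 mm of their middles; in each layer centres 66-100 mm apart, parallel within 0.15 rad; all at rest (all of step 3 and (y of slat_b in the frame of slat_a between 0.066 and 0.1 m or y of slat_b in the frame of slat_a between -0.1 and -0.066 m) and angle between the x axis of slat_a and the x axis of slat_b, either way round below 0.15 rad and z of slat_a in the frame of plate between 0.046 and 0.054 m and angle between each of slat_a, slat_b's own z axis and vertical below 0.08 rad and angle between the x axis of each of slat_a, slat_b and the y axis of bearer_a, either way round below 0.2 rad and x of slat_a in the frame of bearer_a between -0.06 and 0.06 m and x of bearer_a in the frame of slat_a between -0.068 and 0.068 m and angle between the x axis of each of slat_a, slat_b and the y axis of bearer_b, either way round below 0.2 rad and x of slat_a in the frame of bearer_b between -0.06 and 0.06 m and x of bearer_b in the frame of slat_a between -0.068 and 0.068 m and z of slat_b in the frame of plate between 0.046 and 0.054 m and x of slat_b in the frame of bearer_a between -0.06 and 0.06 m and x of bearer_a in the frame of slat_b between -0.068 and 0.068 m and x of slat_b in the frame of bearer_b between -0.06 and 0.06 m and x of bearer_b in the frame of slat_b between -0.068 and 0.068 m and angle between scraper's own z axis and vertical below 0.1 rad and height (world z) of scraper between -0.005 and 0.006 m and linear speed of each of bearer_a, bearer_b, slat_a, slat_b, scraper below 0.02 m/s); the robot touches nothing.
It fails at once if the fingers push an offcut (contact force between the fingers and offcut_a above 0.5 N or contact force between the fingers and offcut_b above 0.5 N or contact force between the fingers and offcut_c above 0.5 N).
It fails at once if an offcut is pushed with a held timber ((contact force between the fingers and bearer_a above 1 N and (contact force between bearer_a and offcut_a above 1 N or contact force between bearer_a and offcut_b above 1 N or contact force between bearer_a and offcut_c above 1 N)) or (contact force between the fingers and bearer_b above 1 N and (contact force between bearer_b and offcut_a above 1 N or contact force between bearer_b and offcut_b above 1 N or contact force between bearer_b and offcut_c above 1 N)) or (contact force between the fingers and slat_a above 1 N and (contact force between slat_a and offcut_a above 1 N or contact force between slat_a and offcut_b above 1 N or contact force between slat_a and offcut_c above 1 N)) or (contact force between the fingers and slat_b above 1 N and (contact force between slat_b and offcut_a above 1 N or contact force between slat_b and offcut_b above 1 N or contact force between slat_b and offcut_c above 1 N))).
It fails at once if a timber is dropped (falls free from more than about 2 cm) ((linear speed of bearer_a above 0.6 m/s and contact force between the fingers and bearer_a below 0.02 N) or (linear speed of bearer_b above 0.6 m/s and contact force between the fingers and bearer_b below 0.02 N) or (linear speed of slat_a above 0.6 m/s and contact force between the fingers and slat_a below 0.02 N) or (linear speed of slat_b above 0.6 m/s and contact force between the fingers and slat_b below 0.02 N)).
It fails at once if a bystander is shifted by more than 3 cm (distance of any of brush, pinion, jar from where it was at the start of the episode above 0.03 m).
It also fails if it takes over 72 s, if anything falls off the work surface, if the arm or the gripper's body presses on something with over 40 N, if the wrist force passes 120 N, or if a joint passes its speed limit or range.

## Robot

A 7-joint arm with a two-finger parallel gripper is mounted at the origin on the work surface. World frame = base frame: x ahead of the robot, y to its left, z up, the work surface at z = 0. Lengths are in m, angles in degrees, forces in N, time in s.
With the tool pointing down it reaches from about 0.35 to 0.775 m from the base axis. Payload 3.1 kg.
Tool frame: the origin (TCP) lies on the centre line of the jaws, within the pads' length; the fingertips stand 17 mm ahead of it and the grasp point (between the pads) lies 2 mm behind it (robot.tip_reach is the distance from the TCP to the fingertips, in m); z points along the fingers, y is the line along which they close (so a half turn about z gives the same grasp; the last joint's range is limited). The gripper opens to 85 mm and grips with 20 to 120 N. Pads are 22 mm wide; open, the fingers measure 114 mm over their backs; the gripper's body (76 mm by 85 mm) begins 54 mm behind the grasp point. The pads swing forward as they close: fully open they stand 13 mm farther back than shut.
Start: joints at [-2.389, 17.813, 0.802, 86.603, -0.252, 75.585, -1.558], TCP at [0.55, 0, 0.248] pointing down, gripper open.
Joint ranges: [-154.91, 154.91], [-16.99, 109.72], [-72.82, 74.43], [7.12, 147.25], [-82.49, 262.49], [11.32, 116.49], [-174.64, 174.64]. Speed limits (degrees/s): [159.86, 159.86, 180, 180, 180, 180, 180].

## Interface

Orientations are given as [roll, pitch, yaw] about the fixed x, y, z axes, in that order (R = Rz(yaw) Ry(pitch) Rx(roll)).
In Python, from station import robot, fingers, vision, workorder, recognise gives the robot as it stands. Calls block until the motion is done:
- robot.move_to(position, orientation): joint-space move of the TCP to a pose.
- robot.line_to(position, orientation=None, velocity=0.15, f_stop=None): straight line of the TCP; orientation=None keeps the orientation; velocity is the mean speed in m/s. With f_stop (N) it stops when the force on the tool has changed by that much, and returns True; else False.
- robot.move_j(angles): joint-space move.
- fingers.gripper_to(opening, force=None): opening from 0.0 (shut) to 1.0 (fully open); force is the grip in N (None keeps the last); returns when the fingers have stopped.
- robot.pause(seconds).
- robot.inverse_kinematics(position, orientation): joint angles nearest the present ones, or None.
- vision.grab_frame(name): name is "scene" or "side" or "wrist"; returns the picture (420x560x3 uint8, red, green, blue); there is no depth.
- vision.calibration(name): a dict with "mtx" (3x3 intrinsics, pixels), "extrinsics" (4x4, takes a point from world to camera coordinates); the wrist camera has in their place "T_tool_cam" (4x4, takes a point from camera to tool coordinates, whose origin is the TCP and whose axes are the flange's). Camera axes: x right, y up, looking along -z (the intrinsics and any distortion apply to the point x, -y, -z); pixel columns grow to the right and rows downward; lengths in m; the calibration is good to about 2 mm. A picture is of the moment at which its call begins: read the wrist's pose just before it. calibration takes no time and is no camera call.
A pose or a line that the arm cannot do raises robot.PlanningError and nothing moves.
- workorder.close_job(): hands the job in, once; it reports no verdict.
Trained networks look in the newest picture that a camera, given by its name, has taken for a name from the list of things; names that differ only in an ending like _2 or _b are one class to them, and where a whole thing is asked for, a point or a joint stands for the part that bears it (a point fixed in the world has none). Each returns a list of dicts, best first, with "p" (0 to 1); they miss things now and then, are a little off and sometimes report something else, mostly with a low value. They report only what shows in the picture. A call takes as long as a camera call. They do not tell look-alikes from the thing itself.
- recognise(label, camera): "rect" ([centre column, centre row, width, height] in pixels, round what is visible of it).
Readings, each from a call of its own:
- robot.current_time_s(): time.
- robot.current_joint_positions(): joint angles.
- robot.current_dq(): joint speeds.
- robot.current_joint_torque(): joint torques, N m.
- robot.current_tool_pos(): TCP position.
- robot.current_eef_rot(): TCP orientation.
- robot.current_contact_force(): force on the tool from outside, world axes, zero at the start.
- robot.current_torque(): the same for the moment, N m.
- robot.current_finger_gap(): opening from 0.0 (shut) to 1.0 (fully open).
Only numpy, scipy, OpenCV 4.12 (cv2) and the standard library are available. Lean on these libraries where they do the work, as an engineer would, in place of code of your own. Each camera call takes 0.05 s, during which the arm holds its last target. There are 200 camera calls.

## Working session

There is one attempt and no reset: what is moved stays moved. The work goes in short steps, each a Python script; the robot and the scene stay as the last script left them, time stands still between calls to the robot, and variables do not carry over. Pictures are saved under pics/ and viewed, on a budget of 10 in all, crops included, one or two more only if the job needs it, and the job is handed in when it is done.

```bash
ls; mkdir -p pics; python3 - <<'E'
from station import robot, fingers, vision, workorder, recognise
import cv2,numpy as np
for n in ["scene","side"]:
    im=vision.grab_frame(n); cv2.imwrite(f"pics/{n}0.png",im[:,:,::-1])
    c=vision.calibration(n); print(n,c)
    for l in ["plate","bearer_a","slat_a","scraper","offcut_a","brush","pinion","jar"]:
        print(l,[(np.round(d["rect"]).astype(int).tolist(),round(d["p"],2)) for d in recognise(l,n)])
print(vision.calibration("wrist"), robot.current_time_s(), robot.current_eef_rot())
E
```

```text
pics
scene {'mtx': array([[385.69586607,   0.        , 280.61298396],
       [  0.        , 385.69586607, 208.79669163],
       [  0.        ,   0.        ,   1.        ]]), 'extrinsics': array([[-0.30544083,  0.95220486, -0.00343656,  0.08682628],
       [-0.74924441, -0.23810633,  0.61801148,  0.36566532],
       [ 0.58765527,  0.19134076,  0.78616156, -1.22978352],
       [ 0.        ,  0.        ,  0.        ,  1.        ]])}
plate [([242, 233, 104, 86], 0.88)]
bearer_a [([346, 171, 51, 30], 0.72), ([176, 179, 39, 44], 0.69), ([347, 228, 23, 56], 0.6)]
slat_a [([403, 224, 33, 55], 0.91), ([471, 253, 63, 45], 0.88), ([449, 181, 59, 28], 0.86), ([142, 164, 49, 43], 0.57)]
scraper [([378, 288, 31, 68], 0.86), ([403, 226, 34, 55], 0.21)]
offcut_a [([263, 224, 5, 13], 0.6), ([224, 240, 7, 7], 0.57), ([253, 217, 9, 5], 0.42)]
brush [([111, 209, 41, 49], 0.76)]
pinion [([318, 320, 39, 45], 0.58)]
jar [([122, 263, 33, 32], 0.86)]
side {'mtx': array([[477.16631611,   0.        , 279.64495783],
       [  0.        , 477.16631611, 204.48757201],
       [  0.        ,   0.        ,   1.     
[... 567 characters left out ...]
, 38], 0.57), ([255, 201, 79, 50], 0.37)]
offcut_a []
brush []
pinion [([177, 241, 34, 27], 0.7)]
jar [([223, 150, 21, 17], 0.72)]
{'mtx': array([[299.75759931,   0.        , 282.04743766],
       [  0.        , 299.75759931, 211.93942894],
       [  0.        ,   0.        ,   1.        ]]), 'T_tool_cam': array([[-4.07373125e-04,  9.65353561e-01,  2.60945084e-01,
         6.56131340e-02],
       [ 9.99999520e-01,  1.60802306e-04,  9.66264041e-04,
        -3.46863262e-04],
       [ 8.90825861e-04,  2.60945352e-01, -9.65353163e-01,
        -1.25601136e-01],
       [ 0.00000000e+00,  0.00000000e+00,  0.00000000e+00,
         1.00000000e+00]])} 0.9 [1.79995595e+02 1.25166178e-04 9.00020946e+01]
```

View scene.

View pics/scene0.png

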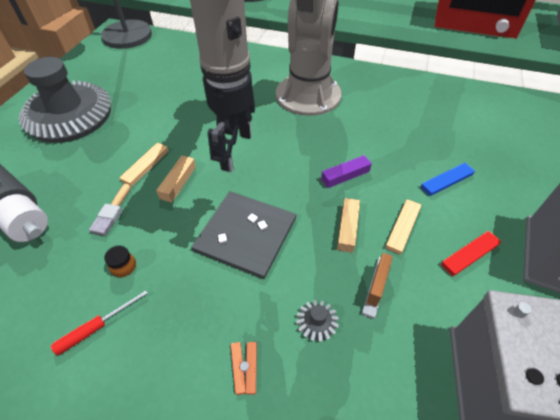

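View pics/side0.png

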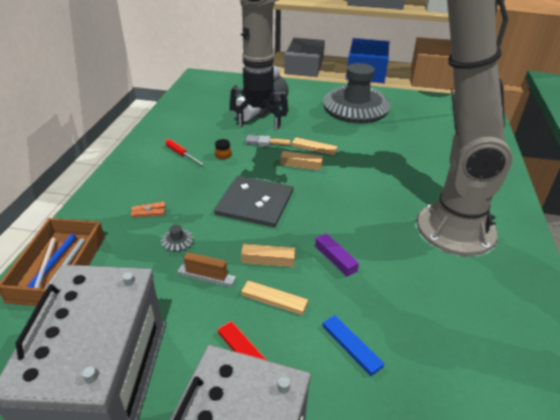

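```bash
cat > h.py <<'E'
from station import robot, fingers, vision, workorder, recognise
import cv2,numpy as np
from scipy.spatial.transform import Rotation as R
def cam(name,pose=None):
    c=vision.calibration(name)
    if name=="wrist":
        p,r=pose
        T=np.eye(4);T[:3,:3]=R.from_euler('xyz',r,degrees=True).as_matrix();T[:3,3]=p
        E=np.linalg.inv(T@c["T_tool_cam"])
    else: E=c["extrinsics"]
    return c["mtx"],E
def pix2w(uv,z,mtx,E):
    uv=np.atleast_2d(uv).astype(float); Ei=np.linalg.inv(E)
    d=np.c_[(uv[:,0]-mtx[0,2])/mtx[0,0],-(uv[:,1]-mtx[1,2])/mtx[1,1],-np.ones(len(uv))]@Ei[:3,:3].T
    o=Ei[:3,3]; return o+d*((z-o[2])/d[:,2])[:,None]
def w2pix(P,mtx,E):
    P=np.atleast_2d(P); q=P@E[:3,:3].T+E[:3,3]
    return np.c_[mtx[0,2]-mtx[0,0]*q[:,0]/q[:,2], mtx[1,2]+mtx[1,1]*q[:,1]/q[:,2]]
def pose(): return np.array(robot.current_tool_pos()),np.array(robot.current_eef_rot())
def ortho(im,z,mtx,E,x0,x1,y0,y1,ppm=1500):
    """top-down rectified view of plane z: column = (y1-y)*ppm, row=(x1-x)*ppm"""
    w,h=int((y1-y0)*ppm),int((x1-x0)*ppm)
    cw=np.array([[x1,y1,z],[x1,y0,z],[x0,y0,z],[x0,y1,z]])
    H=cv2.getPerspectiveTransform(w2pix(cw,mtx,E).astype(np.float32),np.float32([[0,0],[w,0],[w,h],[0,h]]))
    return cv2.warpPerspective(im,H,(w,h))
E
python3 - <<'E'
from h import *
s=cv2.imread("pics/scene0.png"); m,E=cam("scene")
P=dict(brush_end=(166,148),brushmid=(122,183),brushtip=(98,228),b2=(176,176),b1=(348,222),s1=(404,226),scr=(378,288),plate=(245,233),purple=(346,170),jar=(121,263),pin=(318,320))
for k,v in P.items(): print(k,pix2w(v,0.02,m,E)[0].round(3))
cv2.imwrite("pics/crop1.png",np.hstack([cv2.resize(s[130:250,80:210],None,fx=3,fy=3,interpolation=cv2.INTER_CUBIC),cv2.resize(s[190:310,320:430],None,fx=3,fy=3,interpolation=cv2.INTER_CUBIC)]))
E
```

```text
brush_end [ 0.378 -0.297  0.02 ]
brushmid [ 0.526 -0.341  0.02 ]
brushtip [ 0.664 -0.318  0.02 ]
b2 [ 0.464 -0.223  0.02 ]
b1 [0.474 0.225 0.02 ]
s1 [0.446 0.349 0.02 ]
scr [0.62  0.317 0.02 ]
plate [0.575 0.009 0.02 ]
purple [0.312 0.186 0.02 ]
jar [ 0.729 -0.217  0.02 ]
pin [0.723 0.217 0.02 ]
```

View pics/crop1.png

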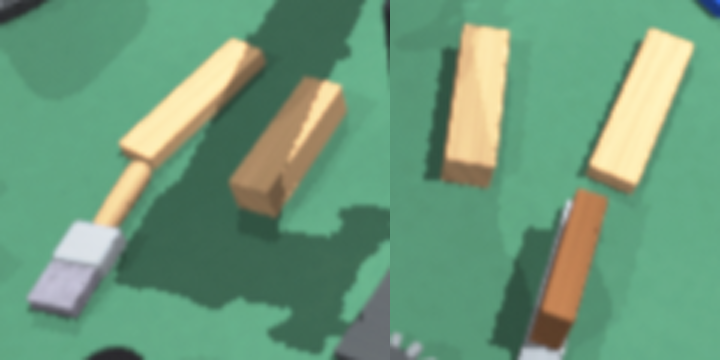

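```bash
cat > fit.py <<'E'
from h import *
from scipy.optimize import minimize
def hullmask(p,size,z0,m,E,shape):
    x,y,a=p; L,W,H=size; c,s=np.cos(a),np.sin(a)
    P=np.array([[x+c*i*L/2-s*j*W/2,y+s*i*L/2+c*j*W/2,z0+k*H] for i in(-1,1) for j in(-1,1) for k in(0,1)])
    uv=w2pix(P,m,E); M=np.zeros(shape,np.uint8)
    cv2.fillConvexPoly(M,cv2.convexHull(np.round(uv*16).astype(np.int32)),255,cv2.LINE_AA,4); return M/255.
def wood(im,lo=(5,60,60),hi=(28,255,255)):
    return cv2.inRange(cv2.cvtColor(im,cv2.COLOR_BGR2HSV),lo,hi)/255.
def fit(p0,size,z0,views):
    """views: list of (mask,mtx,E); mask windowed round initial guess"""
    W=[]
    for M,m,E in views:
        big=hullmask(p0,(size[0]+.07,size[1]+.07,size[2]),z0,m,E,M.shape); W.append(M*(big>0))
    def cost(p):
        return sum(np.abs(hullmask(p,size,z0,m,E,w.shape)-w).sum()/max(w.sum(),1) for w,(_,m,E) in zip(W,views))
    best=min((minimize(cost,np.array(p0)+[0,0,d],method="Nelder-Mead",options=dict(initial_simplex=np.array(p0)+[0,0,d]+np.array([[0,0,0],[.02,0,0],[0,.02,0],[0,0,.25]]),xatol=2e-4,fatol=1e-4)) for d in (-.6,-.2,.2,.6)),key=lambda r:r.fun)
    return best.x,best.fun
E
python3 - <<'E'
from fit import *
V={n:(cv2.imread(f"pics/{n}0.png"),)+cam(n) for n in("scene","side")}
res={}
items=dict(bearer_1=((.474,.225,0.1),(.13,.036,.032),0),bearer_2=((.464,-.223,0),(.13,.036,.032),0),
 slat_1=((.446,.349,0),(.15,.036,.016),0),slat_2=((.45,-.32,-.2),(.15,.036,.016),0),scraper=((.62,.317,0),(.1,.022,.048),.012))
for k,(p,s,z) in items.items():
    for names in (("scene",),("side",),("scene","side")):
        r,c=fit(p,s,z,[(wood(V[n][0]),)+V[n][1:] for n in names]); print(k,names,r.round(4),round(np.degrees(r[2]),1),round(c,3))
# plate
def dark(im): h=cv2.cvtColor(im,cv2.COLOR_BGR2HSV); return ((h[...,1]<90)).astype(float)
for names in (("scene",),("side",),("scene","side")):
    r,c=fit((.575,.009,.4),(.18,.18,.018),0,[(dark(V[n][0]),)+V[n][1:] for n in names]); print("plate",names,r.round(4),round(np.degrees(r[2]),1),round(c,3))
m,E=cam("scene")
print(pix2w([(263,224.5),(222.5,239),(252.5,217.5)],.026,m,E).round(3))
E
```

```text
bearer_1 ('scene',) [0.4742 0.2259 0.0905] 5.2 0.1
bearer_1 ('side',) [0.4779 0.2236 0.1341] 7.7 0.161
bearer_1 ('scene', 'side') [0.4759 0.226  0.0949] 5.4 0.276
bearer_2 ('scene',) [ 0.4643 -0.2219  0.0229] 1.3 0.128
bearer_2 ('side',) [ 0.4664 -0.2267 -0.0516] -3.0 0.35
bearer_2 ('scene', 'side') [ 0.4654 -0.2221  0.0116] 0.7 0.488
slat_1 ('scene',) [ 0.4333  0.3494 -0.1921] -11.0 0.224
slat_1 ('side',) [ 0.4373  0.3466 -0.2182] -12.5 0.139
slat_1 ('scene', 'side') [ 0.4358  0.3485 -0.1893] -10.8 0.374
slat_2 ('scene',) [ 0.4405 -0.333  -0.1616] -9.3 0.282
slat_2 ('side',) [ 0.4416 -0.3365 -0.2213] -12.7 0.517
slat_2 ('scene', 'side') [ 0.4402 -0.3333 -0.1615] -9.3 0.804
scraper ('scene',) [ 0.6065  0.3152 -0.13  ] -7.4 0.327
scraper ('side',) [ 0.6114  0.3113 -0.1925] -11.0 0.189
scraper ('scene', 'side') [ 0.6081  0.3145 -0.126 ] -7.2 0.541
plate ('scene',) [ 0.5631  0.0032 -0.1088] -6.2 0.032
plate ('side',) [ 0.5676 -0.0015  1.473 ] 84.4 0.064
plate ('scene', 'side') [0.5641 0.0029 1.4683] 84.1 0.111
[[ 0.544  0.041  0.026]
 [ 0.609 -0.031  0.026]
 [ 0.533  0.011  0.026]]
```

```bash
cat > ops.py <<'E'
from fit import *
def above(x,y,a,z=.2): robot.move_to([x,y,z],[180,0,np.degrees(a)])
def look(p0,size,z0,tag):
    ps=pose(); im=vision.grab_frame("wrist")[:,:,::-1].copy(); cv2.imwrite(f"pics/{tag}.png",im)
    m,E=cam("wrist",ps); r,c=fit(p0,size,z0,[(wood(im),m,E)])
    print(tag,"guess",np.round(p0,3),"wrist fit",r.round(4),"cost",round(c,3),"t",round(robot.current_time_s(),1))
    ov=im.copy(); hm=(hullmask(r,size,z0,m,E,im.shape[:2])>.5).astype(np.uint8)
    cv2.drawContours(ov,cv2.findContours(hm,0,2)[0],-1,(255,0,255),1); cv2.imwrite(f"pics/{tag}_ov.png",ov)
    return r,c
BE=(.13,.036,.032); SL=(.15,.036,.016); GR=(.1,.022,.048)
PX,PY,PA=.564,.003,np.radians(-6.0)
def plate(u,v,z): return [PX+u*np.cos(PA)-v*np.sin(PA),PY+u*np.sin(PA)+v*np.cos(PA),z]
E
python3 - <<'E'
from ops import *
print(robot.tip_reach)
p=(.608,.3145,-.13)
above(*p,z=.2)
print(robot.current_joint_positions(),robot.current_time_s(),pose())
look(p,GR,.012,"w_scr")
E
```

```text
0.017
[ -35.05668436   35.72611489   11.36264565   66.75213662   -6.70164798
   78.12848506 -121.91628687] 2.725 (array([0.60847439, 0.31340415, 0.20019735]), array([ 1.79964245e+02, -3.35894702e-02, -7.50894820e+00]))
w_scr guess [ 0.608  0.314 -0.13 ] wrist fit [ 0.6064  0.3138 -0.0879] cost 0.216 t 2.8
```

View pics/w_scr_ov.png

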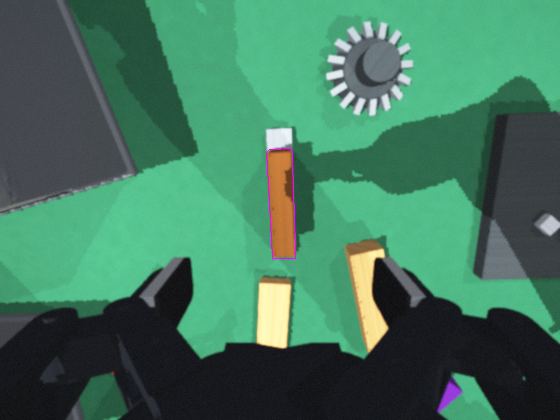

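```bash
python3 - <<'E'
from ops import *
a=-.10; x,y=.607,.3138
O=lambda a:[180,0,np.degrees(a)]
robot.line_to([x,y,.035],O(a),velocity=.2,f_stop=15)
fingers.gripper_to(0.0,60); print("gap",robot.current_finger_gap()*85,robot.current_tool_pos())
robot.line_to([x,y,.12],velocity=.2)
robot.move_to(plate(.008,.082,.12),O(PA))
print("t",robot.current_time_s(),robot.current_contact_force())
print(robot.line_to(plate(.008,.082,.055),velocity=.12,f_stop=8),robot.current_tool_pos(),robot.current_contact_force())
robot.pause(.1)
print("sweep",robot.line_to(plate(.008,-.118,.055),velocity=.08,f_stop=25),robot.current_tool_pos(),robot.current_contact_force(),"gap",robot.current_finger_gap()*85)
print("t",robot.current_time_s())
for n in("scene","side"): cv2.imwrite(f"pics/{n}1.png",vision.grab_frame(n)[:,:,::-1])
s=cv2.imread("pics/scene1.png")[170:290,150:310];d=cv2.imread("pics/side1.png")[130:250,200:330]
cv2.imwrite("pics/v1.png",np.hstack([cv2.resize(s,None,fx=2.7,fy=2.7),cv2.resize(d,None,fx=2.7,fy=2.7)]))
E
```

```text
gap 21.70746724347881 [0.60727637 0.31410869 0.03551095]
t 5.85 [-0.49932618  0.84558649 -3.13886185]
True [0.57909588 0.08604269 0.05330622] [0.65571074 0.99614428 3.93512958]
sweep False [ 0.55969355 -0.11469356  0.05498346] [ 0.52192862 -0.46197914 -2.75025015] gap 21.266792969394295
t 9.1667
```

View pics/v1.png

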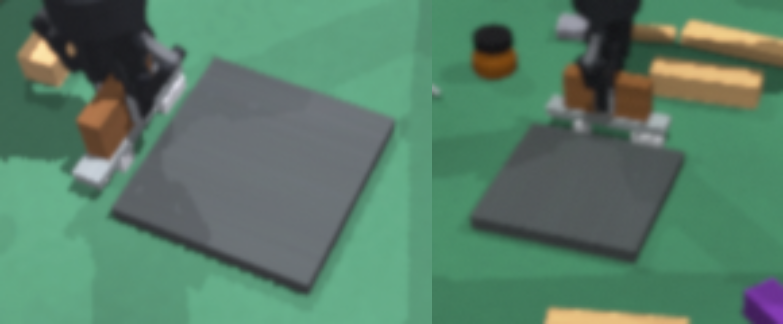

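```bash
python3 - <<'E'
from ops import *
O=lambda a:[180,0,np.degrees(a)]
robot.line_to(plate(.008,-.118,.13),velocity=.2)
robot.move_to([.607,.314,.12],O(-.1))
for n in("scene","side"): cv2.imwrite(f"pics/{n}2.png",vision.grab_frame(n)[:,:,::-1])
print(robot.line_to([.607,.314,.0345],velocity=.15,f_stop=8),robot.current_tool_pos())
fingers.gripper_to(1.0); robot.pause(.1)
robot.line_to([.607,.314,.15],velocity=.25)
print("t",robot.current_time_s())
s=cv2.imread("pics/scene2.png")[170:290,150:310];d=cv2.imread("pics/side2.png")[130:250,200:330]
cv2.imwrite("pics/v2.png",np.hstack([cv2.resize(s,None,fx=2.7,fy=2.7),cv2.resize(d,None,fx=2.7,fy=2.7)]))
E
```

```text
True [0.60534011 0.3127219  0.03487773]
t 13.4
```

View pics/v2.png

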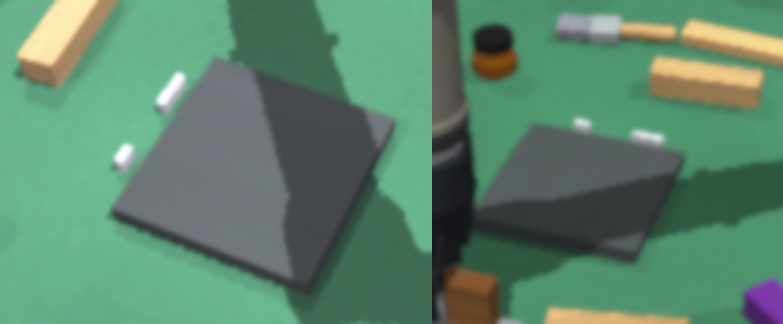

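```bash
cat >> ops.py <<'E'
O=lambda a:[180,0,np.degrees(a)]
def pickplace(p,size,tag,u,v,ang,zsurf,ztcp,opn=.75):
    above(*p,z=.17)
    r,c=look(p,size,0,tag)
    if np.hypot(*(r[:2]-p[:2]))>.012 or abs(r[2]-p[2])>.12 or c>.6: print("using guess",tag); r=np.array(p)
    robot.line_to([r[0],r[1],ztcp],O(r[2]),velocity=.2,f_stop=15)
    fingers.gripper_to(0.0,50); print("gap",round(robot.current_finger_gap()*85,1),np.round(robot.current_tool_pos(),4))
    robot.line_to([r[0],r[1],.14],velocity=.2)
    robot.move_to(plate(u,v,.14),O(ang))
    print("place",robot.line_to(plate(u,v,ztcp+zsurf),O(ang),velocity=.12,f_stop=8),np.round(robot.current_tool_pos(),4))
    fingers.gripper_to(opn); robot.pause(.1)
    robot.line_to(plate(u,v,.16),velocity=.25)
    print("t",round(robot.current_time_s(),1))
E
python3 - <<'E'
from ops import *
pickplace((.475,.226,.093),BE,"w_b1",0,.0405,PA,.0185,.022)
pickplace((.465,-.222,.018),BE,"w_b2",0,-.0405,PA,.0185,.022)
for n in("scene","side"): cv2.imwrite(f"pics/{n}3.png",vision.grab_frame(n)[:,:,::-1])
s=cv2.imread("pics/scene3.png")[130:300,120:310];d=cv2.imread("pics/side3.png")[130:300,180:350]
cv2.imwrite("pics/v3.png",np.hstack([cv2.resize(s,None,fx=2.2,fy=2.2),cv2.resize(d,None,fx=2.2,fy=2.2)]))
E
```

```text
w_b1 guess [0.475 0.226 0.093] wrist fit [0.4753 0.2257 0.1065] cost 0.04 t 14.1
gap 35.1 [0.4762 0.2262 0.0229]
place True [0.566  0.0446 0.0407]
t 19.0
w_b2 guess [ 0.465 -0.222  0.018] wrist fit [ 0.4642 -0.2221 -0.0231] cost 0.04 t 20.2
gap 34.9 [ 0.4656 -0.2227  0.0235]
place True [ 0.5575 -0.0386  0.0413]
t 24.9
```

View pics/v3.png

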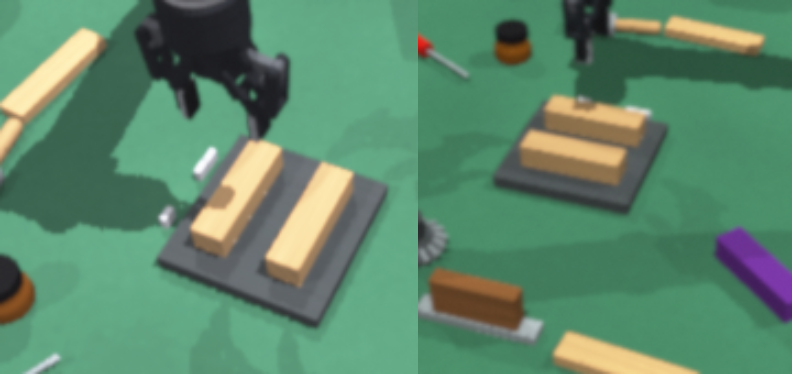

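```bash
python3 - <<'E'
from ops import *
A=PA+np.pi/2
pickplace((.436,.3485,-.19),SL,"w_s1",-.0405,0,A,.0505,.0195)
pickplace((.441,-.333,-.165),SL,"w_s2",.0405,0,A,.0505,.0195)
robot.move_to([.42,.0,.30],O(A))
V={}
for n in("scene","side"):
    im=vision.grab_frame(n)[:,:,::-1].copy(); cv2.imwrite(f"pics/{n}4.png",im); V[n]=im
ps=pose(); cv2.imwrite("pics/w4.png",vision.grab_frame("wrist")[:,:,::-1])
cv2.imwrite("pics/v4.png",np.hstack([cv2.resize(V["scene"][130:300,100:310],None,fx=2.1,fy=2.1),cv2.resize(V["side"][130:300,180:350],None,fx=2.1,fy=2.1)]))
E
```

```text
w_s1 guess [ 0.436  0.348 -0.19 ] wrist fit [ 0.4334  0.3487 -0.188 ] cost 0.047 t 26.6
gap 34.5 [0.4346 0.3497 0.0212]
place True [0.5222 0.0077 0.0704]
t 32.1
w_s2 guess [ 0.441 -0.333 -0.165] wrist fit [ 0.4368 -0.3328 -0.1856] cost 0.17 t 33.5
gap 34.4 [ 0.4379 -0.3337  0.0211]
place True [ 0.6026 -0.0026  0.0703]
t 38.5
```

View pics/v4.png

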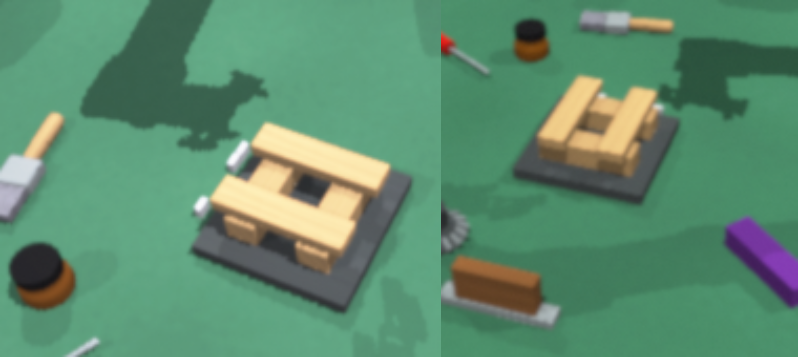

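View pics/w4.png

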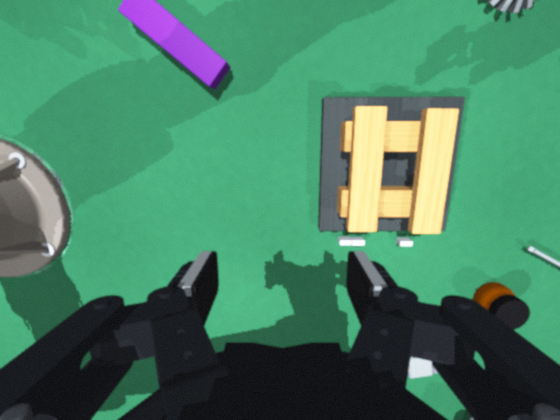

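```bash
python3 - <<'E'
from ops import *
im=cv2.imread("pics/w4.png"); m,E=cam("wrist",pose())
q=pix2w([(355,106),(387,106),(347,233),(379,233),(424,108),(459,108),(412,233),(446,233)],.066,m,E)
c=Pr=np.array([[np.cos(PA),np.sin(PA)],[-np.sin(PA),np.cos(PA)]])
w=(q[:,:2]-[PX,PY])@Pr.T; 
for i in (0,4):
    t=(w[i]+w[i+1])/2;b=(w[i+2]+w[i+3])/2;print("slat centre uv",((t+b)/2).round(4),"len",np.linalg.norm(t-b).round(3),"ang",np.degrees(np.arctan2(*(t-b))).round(1))
b=pix2w([(342,136),(342,201)],.05,m,E)[:,:2]; print("bearer ends uv",((b-[PX,PY])@Pr.T).round(4))
print("force",robot.current_contact_force(),robot.current_dq().round(3) if hasattr(robot.current_dq(),'round') else robot.current_dq())
workorder.close_job(); print(robot.current_time_s())
E
```

```text
slat centre uv [-0.0425 -0.0012] len 0.151 ang -0.6
slat centre uv [ 0.0388 -0.0022] len 0.149 ang -1.9
bearer ends uv [[-0.0713  0.0414]
 [-0.0671 -0.0392]]
force [ 0.15443108 -0.74196591  0.18928129] [ 0.012 -0.13  -0.04  -0.104  0.1    0.215  0.001]
the job is handed in; nothing more can be done
the job is handed in; nothing more can be done
```

The crib is built on the plate and I handed the job in at about 39 s of the 72 s allowed; the system gave no verdict.

- **Sweep:** one pass with the held scraper pushed all three offcuts off the plate's -y edge. I then stood the scraper back upright on the bench where it came from.
- **Timbers:** I laid the two plain bearers along the plate's x axis and the two plain slats across them. I left the purple, blue and red look-alikes alone.

**Last checks (one wrist picture, measured by hand):**

| Check | Measured | Allowed |
|---|---|---|
| Slat centres, apart | about 81 mm | 66–100 mm |
| Slats, out of parallel | about 1.3° | 0.15 rad (8.6°) |
| Bearers, apart | about 81 mm | 66–100 mm |
| Bearers, off centre lengthwise | about 2–6 mm (near ends only, full length assumed) | 25 mm |

In the last scene and side pictures the plate is clear and the scraper is upright. The brush and jar look unmoved. The pinion is only partly in view in the last pictures, and the arm did not work near it. No check failed.

**Less certain:**
- I judged the offcuts to be down on the bench from the pictures only. Two lie touching each other and look like one longer piece.
- The last fit of slat_b was a little rougher than the others because it lay next to the brush handle. The grip on it was still normal.

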